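# Put a new roll in the film dispenser

## Task

The film dispenser has run out. Take the empty cardboard core out of it and put it in the cardboard tray, then pick the full film roll (the thick round one) out of the crate of leaning packs and lay it, set down and not dropped, lengthways on the dispenser's rollers, and shut the lid fully. Leave the other packs in the crate, and the bottle and the steel pot, where they are.

Things in the scene. Friction and masses are not known exactly. Their poses are not given: they have to be found in the camera images.
- dispenser: White plastic film dispenser, fixed: an open trough 342 mm long (its x), 150 mm wide (its y), walls 6 mm thick, 45 mm high, inside 330 x 138 mm. Origin: centre of its underside; z up, +y to its front with the steel cutter strip, the lid's hinge along the -y edge.
- cradle (a point): Middle of the groove between the dispenser's rollers: four short steel rollers, 10 mm thick, lie along its x in two rows 13 mm either side of its middle line, tops 18 mm above its underside. This point lies where the full roll's middle comes when it lies there, 41 mm above the underside (the thinner core's middle lies at 33 mm).
- lid (a joint): Angle of the dispenser's lid, rad: 0 shut, 1.9 wide open; starts between 1.6 and 1.85. A shallow white cover 342 x 154 mm, top face 43 mm above the hinge line when shut, 0.2 kg. Its stiff hinge keeps it where it is left; 1 to 3 N at the free edge move it. To shut: push its outer face (away from the trough when open) towards the front, then down.
- lid_hinge (a point): Middle of the lid's hinge line, at the dispenser's x = 0, y = -75 mm, 46 mm above its underside; the hinge runs along the dispenser's x.
- lid_edge (a point): On the lid: middle of the free edge of its outer face. Shut: 154 mm from the hinge towards the front and 43 mm above it; open: the top of the standing lid, about 0.19 m above the table.
- core: Empty brown cardboard core, a round tube 38 mm thick and 300 mm long, 45 g, lying on the dispenser's rollers at the start. Origin at its middle, x along its length.
- scrap_tray: Low open cardboard tray for empties, fixed, 360 x 150 mm, 65 mm high, walls and floor 4 mm; long side along its x. Origin: centre of its underside.
- crate: Grey plastic container, fixed, 200 mm (its x) x 300 mm (its y), 120 mm high, inside 176 x 280 mm, floor 5 mm. Origin: centre of its underside, z up. Three long packs lean in it along its x, 90 mm apart, feet by its -x wall, resting on its +x rim, rising along its +x at 37 to 39 degrees from level; its +x side is turned to the robot; which stands where varies.
- film_roll: The full film roll: the thickest round one, 52 mm thick and 300 mm long, 0.3 to 0.63 kg, pale film on a brown core. Origin at its middle, x along its length towards its upper end. It leans in the crate, 38.7 degrees from the level, its middle 119 mm above the table.
- slim_roll: A thinner and longer roll of the same look, 36 mm thick and 340 mm long (too long for the dispenser), also leaning in the crate. Origin on its axis, 153 mm from its lower end, x along it upwards. Not wanted.
- foil_carton: A long square pale carton, 48 x 48 x 310 mm, also leaning in the crate. Origin on its axis, 151 mm from its lower end, x along it upwards. Not wanted.
- short_roll: A short roll, 36 mm thick and 200 mm long, lying across the crate's floor along its +x wall, under the leaning packs. Origin at its middle, x along its length. Not wanted.
- blade_pack: A small cardboard pack, 70 x 40 x 22 mm, lying on the crate's floor. Origin: centre of its underside. Not wanted.
- squeeze_bottle: Pale squeeze bottle with a pointed cap, 60 mm thick, 205 mm high, standing loose on the far part of the table. Origin: centre of its underside.
- steel_pot: Open steel pot, 162 x 176 mm, 100 mm high, standing loose on the far part of the table. Origin: centre of its underside.

How it is judged (in metres and radians):
On the way, in this order (a step that is already met when the one before it is completed fails the run):
1. the empty core lies in the cardboard tray (x of core in the frame of scrap_tray between -0.06 and 0.06 m and y of core in the frame of scrap_tray between -0.065 and 0.065 m and z of core in the frame of scrap_tray between 0.01 and 0.05 m), for 0.2 s.
2. the full film roll lies on the dispenser's rollers (x of film_roll in the frame of dispenser between -0.018 and 0.018 m and y of film_roll in the frame of dispenser between -0.006 and 0.006 m and z of film_roll in the frame of dispenser between 0.034 and 0.048 m and angle between the x axis of film_roll and the x axis of dispenser, either way round below 0.06 rad), for 0.2 s.
At the end, for the whole second after the job is handed in: Lid shut (0.04 rad). Film roll at rest in the roller groove: middle within 18 mm along and 6 mm across the trough's, axis 34 to 48 mm up, within 0.06 rad of its length. Core at rest in the tray: middle within 60 mm along, 65 mm across, at most 50 mm up (all of step 1 and all of step 2 and value of joint lid below 0.04 rad and linear speed of each of film_roll, core below 0.03 m/s); the robot touches nothing.
It fails at once if another pack in the crate is moved by more than 50 mm (distance of any of slim_roll, foil_carton, short_roll, blade_pack from where it was at the start of the episode above 0.05 m).
It fails at once if the bottle or the steel pot is moved by more than 40 mm (distance of any of squeeze_bottle, steel_pot from where it was at the start of the episode above 0.04 m).
It fails at once if the full roll is dropped (falls free of the fingers at over 0.8 m/s, a drop of more than 30 mm) (linear speed of film_roll above 0.8 m/s and contact force between the fingers and film_roll below 0.1 N).
It also fails if it takes over 72 s, if anything falls off the work surface, if the arm or the gripper's body presses on something with over 40 N, if the wrist force passes 120 N, or if a joint passes its speed limit or range.

## Robot

A 6-joint arm with a two-finger parallel gripper is mounted at the origin on the work surface. World frame = base frame: x ahead of the robot, y to its left, z up, the work surface at z = 0. Lengths are in m, angles in degrees, forces in N, time in s.
With the tool pointing down it reaches from about 0.4 to 0.825 m from the base axis. Payload 7 kg.
Tool frame: the origin (TCP) lies between the finger pads; the fingertips stand 22 mm ahead of it and the grasp point (between the pads) lies 3 mm ahead of it; z points along the fingers, y is the line along which they close (so a half turn about z gives the same grasp; the last joint's range is limited). The gripper opens to 88 mm and grips with 3 to 60 N. Pads are 19 mm wide; open, the fingers measure 130 mm over their backs; the gripper's body (78 mm by 193 mm) begins 47 mm behind the grasp point.
Start: joints at [83.6, 20.546, 0.682, 0, -70.136, -16.507], TCP at [0.263, 0.622, 0.249] pointing down, gripper open.
Joint ranges: [-176.03, 176.03], [-82.01, 121.73], [-58.28, 71.71], [-173.87, 95.51], [-174.79, -0.11], [-173.66, 173.66]. Speed limits (degrees/s): [136.94, 136.94, 172.46, 180, 180, 180].

## Interface

Orientations are given as [roll, pitch, yaw] about the fixed x, y, z axes, in that order (R = Rz(yaw) Ry(pitch) Rx(roll)).
In Python, from plant import ctrl gives the robot as it stands.
- The arm moves only by the tool apply_moves, never from a script. Its argument "targets" is a list of rows, each an object with "travel": the shift along the tool's x, y, z in mm, a list of three; "roll": the turn about the tool's z in degrees; "jaw": the finger opening in mm, from 0 to 87.6. In form: [{"travel": [tx, ty, tz], "roll": roll, "jaw": jaw}, ...]. A call has 1 to 10 rows; each row shifts and turns the commanded pose from where the row before left it, along the tool's axes as they then stand; what a row does not reach is not made up. A row lasts 1/10 s, in which the tool goes at most 50 mm and 8.59 degrees, less where a joint would pass 70% of its speed; a pose out of reach is approached as far as the arm can. A call with a gripper value outside its range is refused whole. The fingers move at their own pace and stop on an object; the grip force is fixed at half the most. Time passes only in rows, so rows that do not move let the fingers close. It gives the time, the measured TCP pose, the force, the opening and the grip force at its end, in the units of the state.
- ctrl.get_obs(): the state, without advancing time (a new reading comes with each control period).
- ctrl.snapshot(name): name is "scene" or "top" or "wrist"; returns the picture (384x512x3 uint8, red, green, blue); there is no depth.
- ctrl.calibration(name): a dict with "K" (3x3 intrinsics, pixels), "extrinsics" (4x4, takes a point from camera to world coordinates); the wrist camera has in their place "hand_eye" (4x4, takes a point from camera to tool coordinates, whose origin is the TCP and whose axes are the flange's). Camera axes: x right, y down, z forward; pixel columns grow to the right and rows downward; lengths in m; the calibration is good to about 2 mm. A picture is of the moment at which its call begins: read the wrist's pose just before it. calibration takes no time and is no camera call.
- ctrl.close_job(): hands the job in; it is judged then, once.
The state is a dict: "clock": time; "joint_pos": joint angles; "qvel": joint speeds; "tau": joint torques, N m; "tool_pos": TCP position; "orientation": TCP orientation; "force": force on the tool from outside, world axes, zero at the start; "moment": the same for the moment, N m; "opening": finger opening in m; "gripper_force": force on a finger pad.
Only numpy, scipy, OpenCV 4.12 (cv2) and the standard library are available. Lean on these libraries where they do the work, as an engineer would, in place of code of your own. Each camera call takes 0.05 s, during which the arm holds its last target. There are 200 camera calls.

## Working session

There is one attempt and no reset: what is moved stays moved. The work goes in short steps, Python scripts to look and compute and a tool call to move; the robot and the scene stay as the last step left them, time stands still between calls to the robot, and variables do not carry over. Pictures are saved under pics/ and viewed, at most 10 in all, crops included, and the job is handed in when it is done.

Besides the shell and the picture viewer there is one more tool, called after "Request:" by a JSON object that holds its "name" and its "arguments". apply_moves: Moves the arm, as the interface text tells. Its arguments: {"type":"object","properties":{"targets":{"type":"array","items":{"type":"object","properties":{"travel":{"type":"array","items":{"type":"number"}},"roll":{"type":"number"},"jaw":{"type":"number"}}}}},"required":["targets"]}

```bash
ls; mkdir -p pics
python3 - <<'E'
from plant import ctrl
import cv2,numpy as np
np.set_printoptions(precision=4,suppress=True)
o=ctrl.get_obs();print(o)
for n in("scene","top"):
    im=ctrl.snapshot(n);cv2.imwrite(f"pics/{n}0.png",im[:,:,::-1])
for n in("scene","top","wrist"):print(n,ctrl.calibration(n))
E
```

```text
pics
{'clock': 0.0, 'joint_pos': array([ 83.6026,  20.5892,   0.6325,  -0.0206, -70.1352, -16.5075]), 'qvel': array([ 0.0095, -0.1141, -0.0411,  0.0414,  0.0113, -0.0478]), 'tau': array([ -0.0023, -58.2717,  29.3044,   6.9974,   0.0068,  -0.0002]), 'tool_pos': array([0.2625, 0.6213, 0.2476]), 'orientation': array([179.9064,  -0.0075, -22.9119]), 'force': array([-0.3095,  0.9089, -0.3347]), 'moment': array([-0.0115, -0.0036, -0.0171]), 'gripper_force': 0.0, 'opening': 0.08737159859752751}
scene {'K': array([[347.9708,   0.    , 252.4628],
       [  0.    , 347.9708, 191.0151],
       [  0.    ,   0.    ,   1.    ]]), 'extrinsics': array([[ 0.6826,  0.4391, -0.5842,  1.2365],
       [ 0.7305, -0.3887,  0.5615, -0.5923],
       [ 0.0195, -0.81  , -0.5861,  0.6991],
       [ 0.    ,  0.    ,  0.    ,  1.    ]])}
top {'K': array([[476.8633,   0.    , 251.2475],
       [  0.    , 476.8633, 193.8973],
       [  0.    ,   0.    ,   1.    ]]), 'extrinsics': array([[ 0.1213, -0.9715,  0.2036,  0.409 ],
       [-0.9926, -0.119 ,  0.0234, -0.0023],
       [ 0.0015, -0.2049, -0.9788,  1.233 ],
       [ 0.    ,  0.    ,  0.    ,  1.    ]])}
wrist {'K': array([[284.6021,   0.    , 252.1879],
       [  0.    , 284.6021, 192.2647],
       [  0.    ,   0.    ,   1.    ]]), 'hand_eye': array([[ 0.    , -0.9592, -0.2828,  0.0782],
       [ 1.    ,  0.    ,  0.    ,  0.0013],
       [-0.    , -0.2828,  0.9592, -0.1363],
       [ 0.    ,  0.    ,  0.    ,  1.    ]])}
```

View pics/top0.png

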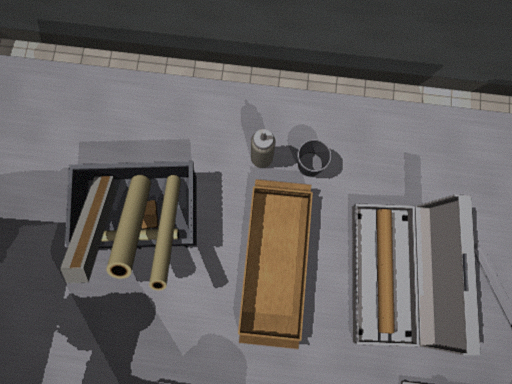

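View pics/scene0.png

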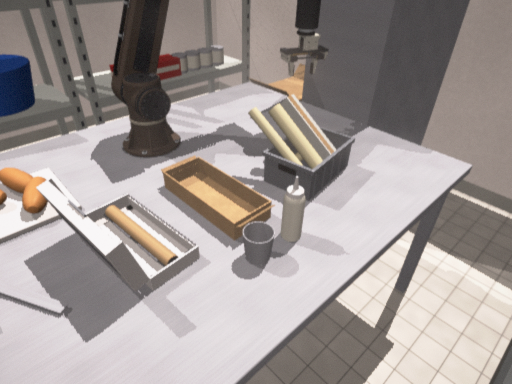

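The top view shows the dispenser at right (lid open on its -y side, core around col 386), the tray in the middle and the crate at left. The film roll is the middle pack, from about (140,178) to (120,270), with the carton to its left and the slim roll to its right. The scene view agrees.

```bash
cat > h.py <<'E'
import cv2,numpy as np
from plant import ctrl
from scipy.spatial.transform import Rotation as R
np.set_printoptions(precision=4,suppress=True)
def cam(name):
    c=ctrl.calibration(name)
    if name!="wrist": return c["K"],c["extrinsics"]
    o=ctrl.get_obs();T=np.eye(4);T[:3,:3]=R.from_euler('xyz',o["orientation"],degrees=True).as_matrix();T[:3,3]=o["tool_pos"]
    return c["K"],T@c["hand_eye"]
def cast(K,E,px,z):
    px=np.atleast_2d(px).astype(float);d=np.c_[px,np.ones(len(px))]@np.linalg.inv(K).T@E[:3,:3].T
    return E[:3,3]+d*((z-E[2,3])/d[:,2])[:,None]
def blob(im,lo,hi,roi):
    x0,y0,x1,y1=roi;m=cv2.inRange(cv2.cvtColor(im,cv2.COLOR_RGB2HSV),lo,hi);k=np.zeros_like(m);k[y0:y1,x0:x1]=m[y0:y1,x0:x1]
    k=cv2.morphologyEx(k,cv2.MORPH_OPEN,np.ones((3,3)))
    cs=cv2.findContours(k,0,2)[0];return max(cs,key=cv2.contourArea)
E
python3 - <<'E'
from h import *
K,E=cam("top");im=cv2.cvtColor(cv2.imread("pics/top0.png"),cv2.COLOR_BGR2RGB)
hsv=cv2.cvtColor(im,cv2.COLOR_RGB2HSV)
for p in[(386,270),(130,220),(165,230),(90,230),(275,270),(370,280)]:print(p,hsv[p[1],p[0]])
c=blob(im,(5,110,60),(22,255,255),(366,195,404,345));r=cv2.minAreaRect(c);b=cv2.boxPoints(r)
print("core",r,cast(K,E,b,.04),cast(K,E,[r[0]],.04))
print("disp rim",cast(K,E,[(355,206),(415,205),(356,343),(415,346)],.045))
print("tray rim",cast(K,E,[(256,181),(312,184),(240,343),(299,347)],.065))
print("lid edge",cast(K,E,[(471,197),(478,351)],.19))
print("crate rim",cast(K,E,[(69,168),(194,164),(67,248),(196,248)],.12))
print("film up/low end ctr",cast(K,E,[(120,270)],.213),cast(K,E,[(131,224)],.119))
print("slim up",cast(K,E,[(158,285)],.22),"carton up",cast(K,E,[(75,270)],.21))
E
```

```text
(386, 270) [ 18 127 154]
(130, 220) [ 22  82 127]
(165, 230) [ 22  77 142]
(90, 230) [ 16 135 100]
(275, 270) [ 15 134 158]
(370, 280) [150   3 155]
core ((384.65399169921875, 270.5434265136719), (123.27175903320312, 14.737095832824707), 88.65210723876953) [[ 0.6565 -0.2927  0.04  ]
 [ 0.6619 -0.3298  0.04  ]
 [ 0.3612 -0.3554  0.04  ]
 [ 0.3561 -0.3201  0.04  ]] [[ 0.505  -0.3248  0.04  ]]
disp rim [[ 0.657  -0.2385  0.045 ]
 [ 0.6781 -0.3893  0.045 ]
 [ 0.3252 -0.2665  0.045 ]
 [ 0.3355 -0.4069  0.045 ]]
tray rim [[ 0.6863  0.0178  0.065 ]
 [ 0.6958 -0.1229  0.065 ]
 [ 0.2936  0.0085  0.065 ]
 [ 0.3015 -0.13    0.065 ]]
lid edge [[ 0.6786 -0.4653  0.19  ]
 [ 0.3504 -0.4889  0.19  ]]
crate rim [[0.6504 0.4681 0.12  ]
 [0.697  0.1705 0.12  ]
 [0.4607 0.4344 0.12  ]
 [0.4971 0.1364 0.12  ]]
film up/low end ctr [[0.4243 0.2775 0.213 ]] [[0.5344 0.2966 0.119 ]]
slim up [[0.4033 0.1915 0.22  ]] carton up [[0.4128 0.373  0.21  ]]
```

Request:
{"name": "apply_moves", "arguments": {"targets": [{"travel": [0, 0, -40], "roll": -8.2, "jaw": 66}, {"travel": [0, 0, -40], "roll": -8.2, "jaw": 66}, {"travel": [0, 0, -40], "roll": -8.2, "jaw": 66}, {"travel": [0, 0, -40], "roll": -8.2, "jaw": 66}]}}

```text
clock: 0.5
tool_pos: [0.2626, 0.6214, 0.4098]
orientation: [180.0, 0.0, 10.2]
force: [0.1, 0.9, 0.1]
opening: 0.0666
gripper_force: 0.0
```

Request:
{"name": "apply_moves", "arguments": {"targets": [{"travel": [19.5, 42, 0], "roll": 0, "jaw": 66}, {"travel": [19.5, 42, 0], "roll": 0, "jaw": 66}, {"travel": [19.5, 42, 0], "roll": 0, "jaw": 66}, {"travel": [19.5, 42, 0], "roll": 0, "jaw": 66}, {"travel": [19.5, 42, 0], "roll": 0, "jaw": 66}, {"travel": [19.5, 42, 0], "roll": 0, "jaw": 66}, {"travel": [19.5, 42, 0], "roll": 0, "jaw": 66}, {"travel": [19.5, 42, 0], "roll": 0, "jaw": 66}, {"travel": [19.5, 42, 0], "roll": 0, "jaw": 66}, {"travel": [0, 0, 0], "roll": 0, "jaw": 66}]}}

```text
clock: 1.5
tool_pos: [0.5026, 0.2754, 0.4084]
orientation: [179.9, 0.0, 9.6]
force: [-0.6, 0.0, 0.1]
opening: 0.0662
gripper_force: 0.0
```

Run:
```python
from h import *
o=ctrl.get_obs();print(o["clock"],o["tool_pos"],o["orientation"],o["qvel"])
K,E=cam("wrist");np.save("w1.npy",E)
cv2.imwrite("pics/w1.png",ctrl.snapshot("wrist")[:,:,::-1])
```

```text
1.5 [0.5026 0.2754 0.4084] [179.9378   0.0176   9.6263] [ 3.8275  0.0941  0.0881 -0.9506  0.3133 -4.2431]
```

View pics/w1.png

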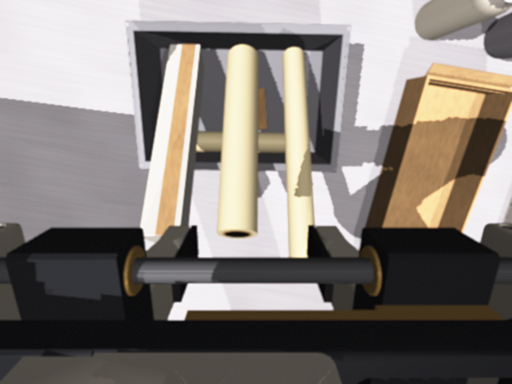

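The wrist view shows the film roll in the middle, from (242,47) to its open upper end around (238,234). The carton lies to its left and the slim roll to its right, both clear by a finger's width.

Run:
```python
from h import *
K,_=cam("wrist");E=np.load("w1.npy");im=cv2.cvtColor(cv2.imread("pics/w1.png"),cv2.COLOR_BGR2RGB)
c=blob(im,(15,20,60),(40,255,255),(212,40,268,240))
m=np.zeros(im.shape[:2],np.uint8);cv2.drawContours(m,[c],-1,255,-1)
for r in(60,100,120,160,190,215,230):
    x=np.where(m[r])[0];print(r,x.min(),x.max(),(x.min()+x.max())/2)
print(cv2.boundingRect(c))
up=cast(K,E,[(238,234)],.2128)[0]
print("up",up)
for name,p in(("L",[(130,22),(143,165)]),("R",[(347,27),(337,168)]),("far",[(130,22),(347,27)])):
    q=cast(K,E,p,.12);d=q[0]-q[1];print(name,q,np.degrees(np.arctan2(d[1],d[0])))
# axis: rays through centreline meet sloping axis from 'up'
for yaw in(7,9.6,12):
    d=np.array([np.cos(np.radians(yaw)),np.sin(np.radians(yaw)),0])
    lo=up+d*.3*np.cos(np.radians(38.7))-[0,0,.3*np.sin(np.radians(38.7))];mid=(up+lo)/2
    T=np.linalg.inv(E)
    for P in(up,mid,lo):
        q=K@(T[:3,:3]@P+T[:3,3]);print(yaw,P,(q/q[2])[:2])
```

```text
60 227 258 242.5
100 224 264 244.0
120 222 265 243.5
160 220 258 239.0
190 219 257 238.0
215 218 256 237.0
230 217 256 236.5
(212, 43, 56, 196)
up [0.425  0.2783 0.2128]
L [[0.66   0.4636 0.12  ]
 [0.4704 0.4351 0.12  ]] 8.542963618450733
R [[0.7023 0.1792 0.12  ]
 [0.5149 0.1446 0.12  ]] 10.465192477258821
far [[0.66   0.4636 0.12  ]
 [0.7023 0.1792 0.12  ]] 98.46855638945637
7 [0.425  0.2783 0.2128] [238. 234.]
7 [0.5412 0.2926 0.119 ] [243.5148 134.0193]
7 [0.6574 0.3068 0.0252] [247.7106  57.9515]
9.6 [0.425  0.2783 0.2128] [238. 234.]
9.6 [0.5404 0.2978 0.119 ] [239.9029 133.9345]
9.6 [0.6558 0.3173 0.0252] [241.351   57.7894]
12 [0.425  0.2783 0.2128] [238. 234.]
12 [0.5395 0.3026 0.119 ] [236.5703 134.0042]
12 [0.654  0.327  0.0252] [235.4825  57.9198]
```

Request:
{"name": "apply_moves", "arguments": {"targets": [{"travel": [0, 20, 0], "roll": 4.6, "jaw": 80}, {"travel": [-4, 46, 10], "roll": 0, "jaw": 80}, {"travel": [-4, 46, 10], "roll": 0, "jaw": 80}, {"travel": [-4, 46, 10], "roll": 0, "jaw": 80}, {"travel": [-4, 46, 10], "roll": 0, "jaw": 80}, {"travel": [-4, 46, 10], "roll": 0, "jaw": 80}, {"travel": [-4, 46, 10], "roll": 0, "jaw": 80}, {"travel": [-4, 46, 10], "roll": 0, "jaw": 80}, {"travel": [-4, 46, 10], "roll": 0, "jaw": 80}, {"travel": [-4, 46, 10], "roll": 0, "jaw": 80}]}}

```text
clock: 2.55
tool_pos: [0.5062, -0.1566, 0.3182]
orientation: [-180.0, -0.0, 5.4]
force: [2.0, -0.1, 1.1]
opening: 0.08
gripper_force: 0.0
```

Request:
{"name": "apply_moves", "arguments": {"targets": [{"travel": [-4, 46, 15], "roll": 0, "jaw": 80}, {"travel": [-4, 46, 15], "roll": 0, "jaw": 80}, {"travel": [-4, 46, 15], "roll": 0, "jaw": 80}, {"travel": [0, 26, 30], "roll": 0, "jaw": 80}, {"travel": [0, 0, 0], "roll": 0, "jaw": 80}, {"travel": [0, 0, 0], "roll": 0, "jaw": 80}]}}

```text
clock: 3.15
tool_pos: [0.5094, -0.3199, 0.2425]
orientation: [-180.0, 0.1, 5.3]
force: [-0.1, 0.4, 0.6]
opening: 0.08
gripper_force: 0.0
```

Run:
```python
from h import *
o=ctrl.get_obs();print(o["clock"],o["tool_pos"],o["orientation"])
K,E=cam("wrist");im=ctrl.snapshot("wrist")
cv2.imwrite("pics/w2.png",im[:,:,::-1]);np.save("w2.npy",E)
```

```text
3.15 [ 0.5094 -0.3199  0.2425] [-179.9513    0.1334    5.2585]
```

View pics/w2.png

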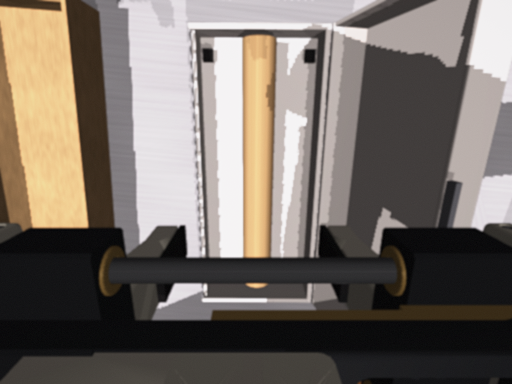

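The dispenser rim corners are near (191,25), (333,25), (203,300) and (312,300). The core runs down columns 244–275 between the open fingers.

Run:
```python
from h import *
K,_=cam("wrist");E=np.load("w2.npy");im=cv2.cvtColor(cv2.imread("pics/w2.png"),cv2.COLOR_BGR2RGB)
c=blob(im,(8,90,40),(25,255,255),(232,28,290,228))
m=np.zeros(im.shape[:2],np.uint8);cv2.drawContours(m,[c],-1,255,-1)
for r in(60,120,180,220):
    x=np.where(m[r])[0];print(r,x.min(),x.max(),cast(K,E,[((x.min()+x.max())/2,r)],.036)[0])
q=cast(K,E,[(191,25),(333,25),(203,300),(312,300)],.045);print(q,q.mean(0))
print("core ends top",cast(K,E,[(259,35),(257,286)],.04))
```

```text
60 243 274 [ 0.6377 -0.3168  0.036 ]
120 244 273 [ 0.5738 -0.3231  0.036 ]
180 244 271 [ 0.5019 -0.329   0.036 ]
220 244 270 [ 0.4488 -0.3335  0.036 ]
[[ 0.6632 -0.2435  0.045 ]
 [ 0.6767 -0.3907  0.045 ]
 [ 0.3276 -0.2703  0.045 ]
 [ 0.3415 -0.4199  0.045 ]] [ 0.5023 -0.3311  0.045 ]
core ends top [[ 0.6615 -0.3149  0.04  ]
 [ 0.3533 -0.3427  0.04  ]]
```

Request:
{"name": "apply_moves", "arguments": {"targets": [{"travel": [-5, 8.5, 40], "roll": 0.3, "jaw": 80}, {"travel": [0, 0, 45], "roll": 0, "jaw": 80}, {"travel": [0, 0, 45], "roll": 0, "jaw": 80}, {"travel": [0, 0, 45], "roll": 0, "jaw": 80}, {"travel": [0, 0, 27], "roll": 0, "jaw": 80}, {"travel": [0, 0, 0], "roll": 0, "jaw": 80}]}}

```text
clock: 3.8
tool_pos: [0.5042, -0.327, 0.0392]
orientation: [-179.9, 0.3, 5.1]
force: [-0.9, -0.6, -0.6]
opening: 0.0802
gripper_force: 0.0
```

Request:
{"name": "apply_moves", "arguments": {"targets": [{"travel": [0, 0, 0], "roll": 0, "jaw": 20}, {"travel": [0, 0, 0], "roll": 0, "jaw": 20}, {"travel": [0, 0, 0], "roll": 0, "jaw": 20}, {"travel": [0, 0, 0], "roll": 0, "jaw": 20}, {"travel": [0, 0, 0], "roll": 0, "jaw": 20}, {"travel": [0, 0, 0], "roll": 0, "jaw": 20}, {"travel": [0, 0, -20], "roll": 0, "jaw": 20}, {"travel": [0, 0, -40], "roll": 0, "jaw": 20}]}}

```text
clock: 4.6
tool_pos: [0.5033, -0.3281, 0.0994]
orientation: [-179.8, 0.3, 5.0]
force: [0.9, -0.8, -0.5]
opening: 0.0375
gripper_force: 30.0
```

Request:
{"name": "apply_moves", "arguments": {"targets": [{"travel": [0, 0, -40], "roll": 3.7, "jaw": 20}, {"travel": [-1, -40, -20], "roll": 0, "jaw": 20}, {"travel": [-1, -45, 0], "roll": 0, "jaw": 20}, {"travel": [-1, -45, 0], "roll": 0, "jaw": 20}, {"travel": [0, -45, 0], "roll": 0, "jaw": 20}, {"travel": [0, -45, 0], "roll": 0, "jaw": 20}, {"travel": [0, -45, 0], "roll": 0, "jaw": 20}, {"travel": [0, -6, 20], "roll": 0, "jaw": 20}, {"travel": [0, 0, 0], "roll": 0, "jaw": 20}]}}

```text
clock: 5.5
tool_pos: [0.4948, -0.0569, 0.1401]
orientation: [180.0, 0.2, 1.4]
force: [-0.4, -0.8, -0.3]
opening: 0.0373
gripper_force: 30.0
```

Run:
```python
from h import *
o=ctrl.get_obs();print(o["clock"],o["tool_pos"],o["orientation"])
K,E=cam("top");im=ctrl.snapshot("top");cv2.imwrite("pics/t2.png",im[:,:,::-1])
c=blob(im,(5,90,50),(22,255,255),(230,160,325,365))
print([ (tuple(p)) for p in cv2.approxPolyDP(c,8,True)[:,0]])
```

```text
5.5 [ 0.4948 -0.0569  0.1401] [179.9986   0.1687   1.425 ]
[(np.int32(301), np.int32(278)), (np.int32(272), np.int32(276)), (np.int32(269), np.int32(297)), (np.int32(269), np.int32(276)), (np.int32(244), np.int32(280)), (np.int32(239), np.int32(342)), (np.int32(297), np.int32(347))]
```

View pics/t2.png

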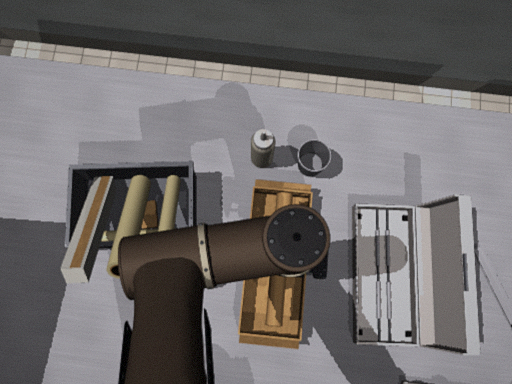

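The core hangs over the tray, spanning about (285,195) to (275,328) inside its walls. The dispenser is empty, with its roller rows at columns 377 and 388.

Request:
{"name": "apply_moves", "arguments": {"targets": [{"travel": [0, 0, 40], "roll": 0, "jaw": 20}, {"travel": [0, 0, 40], "roll": 0, "jaw": 20}, {"travel": [0, 0, 24], "roll": 0, "jaw": 20}, {"travel": [0, 0, 0], "roll": 0, "jaw": 20}, {"travel": [0, 0, 0], "roll": 0, "jaw": 60}, {"travel": [0, 0, 0], "roll": 0, "jaw": 60}, {"travel": [0, 0, 0], "roll": 0, "jaw": 60}, {"travel": [0, 0, 0], "roll": 0, "jaw": 60}, {"travel": [0, 0, 0], "roll": 0, "jaw": 60}, {"travel": [0, 0, 0], "roll": 0, "jaw": 60}]}}

```text
clock: 6.55
tool_pos: [0.4964, -0.0581, 0.038]
orientation: [-180.0, -0.0, 1.3]
force: [0.1, -0.2, 0.0]
opening: 0.0601
gripper_force: 0.0
```

Request:
{"name": "apply_moves", "arguments": {"targets": [{"travel": [0, 0, -40], "roll": 0, "jaw": 66}, {"travel": [0, 0, -48], "roll": 0, "jaw": 66}, {"travel": [0, 0, -48], "roll": 0, "jaw": 66}, {"travel": [0, 0, -48], "roll": 0, "jaw": 66}, {"travel": [0, 0, -48], "roll": 0, "jaw": 66}, {"travel": [0, 0, -30], "roll": -7.6, "jaw": 66}, {"travel": [0, 0, 0], "roll": 0, "jaw": 66}]}}

```text
clock: 7.25
tool_pos: [0.4982, -0.0581, 0.3047]
orientation: [180.0, -0.5, 9.2]
force: [0.8, -0.1, -0.9]
opening: 0.0661
gripper_force: 0.0
```

Request:
{"name": "apply_moves", "arguments": {"targets": [{"travel": [12.5, -43, 0], "roll": 0, "jaw": 66}, {"travel": [12.5, -43, 0], "roll": 0, "jaw": 66}, {"travel": [12.5, -43, 0], "roll": 0, "jaw": 66}, {"travel": [12.5, -43, 0], "roll": 0, "jaw": 66}, {"travel": [12.5, -43, 0], "roll": 0, "jaw": 66}, {"travel": [12.5, -43, 0], "roll": 0, "jaw": 66}, {"travel": [12.5, -43, 0], "roll": 0, "jaw": 66}, {"travel": [12.5, -43, 0], "roll": 0, "jaw": 66}, {"travel": [0, 0, 0], "roll": 0, "jaw": 66}, {"travel": [0, 0, 0], "roll": 0, "jaw": 66}]}}

```text
clock: 8.25
tool_pos: [0.5413, 0.2979, 0.298]
orientation: [179.9, 0.1, 9.0]
force: [0.6, 0.5, -0.2]
opening: 0.0661
gripper_force: 0.0
```

Run:
```python
from h import *
o=ctrl.get_obs();print(o["clock"],o["tool_pos"],o["orientation"])
K,E=cam("wrist");im=ctrl.snapshot("wrist")
cv2.imwrite("pics/w3.png",im[:,:,::-1]);np.save("w3.npy",E)
```

```text
8.25 [0.5413 0.2979 0.298 ] [179.9198   0.1268   8.9588]
```

View pics/w3.png

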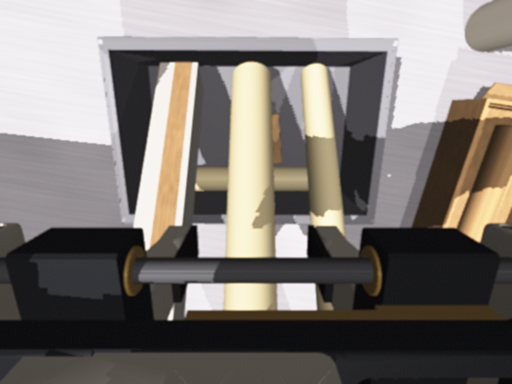

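The film roll is centred at column 251 between the open fingers, which clear both neighbours. I'll descend now.

Request:
{"name": "apply_moves", "arguments": {"targets": [{"travel": [4, 0, 40], "roll": 0, "jaw": 66}, {"travel": [0, 0, 40], "roll": 0, "jaw": 66}, {"travel": [0, 0, 40], "roll": 0, "jaw": 66}, {"travel": [0, 0, 25], "roll": 0, "jaw": 66}, {"travel": [0, 0, 8], "roll": 0, "jaw": 66}, {"travel": [0, 0, 0], "roll": 0, "jaw": 66}, {"travel": [0, 0, 0], "roll": 0, "jaw": 66}]}}

```text
clock: 9.0
tool_pos: [0.5467, 0.2978, 0.1483]
orientation: [-179.9, -0.1, 8.9]
force: [-0.5, -0.0, 0.5]
opening: 0.066
gripper_force: 0.0
```

Request:
{"name": "apply_moves", "arguments": {"targets": [{"travel": [0, 0, 5], "roll": 0, "jaw": 66}, {"travel": [0, 0, 5], "roll": 0, "jaw": 66}, {"travel": [0, 0, 2], "roll": 0, "jaw": 66}, {"travel": [0, 0, 0], "roll": 0, "jaw": 66}]}}

```text
clock: 9.4
tool_pos: [0.5456, 0.2977, 0.1343]
orientation: [180.0, 0.0, 8.9]
force: [0.9, -0.1, -0.7]
opening: 0.0661
gripper_force: 0.0
```

No contact yet; a bit deeper.

Request:
{"name": "apply_moves", "arguments": {"targets": [{"travel": [0, 0, 2], "roll": 0, "jaw": 66}, {"travel": [0, 0, 2], "roll": 0, "jaw": 66}, {"travel": [0, 0, 0], "roll": 0, "jaw": 66}]}}

```text
clock: 9.7
tool_pos: [0.5456, 0.2977, 0.1302]
orientation: [180.0, 0.0, 8.9]
force: [-0.4, 0.7, -0.0]
opening: 0.066
gripper_force: 0.0
```

Request:
{"name": "apply_moves", "arguments": {"targets": [{"travel": [0, 0, 2], "roll": 0, "jaw": 66}, {"travel": [0, 0, 2], "roll": 0, "jaw": 66}, {"travel": [0, 0, 0], "roll": 0, "jaw": 66}]}}

```text
clock: 10.0
tool_pos: [0.5469, 0.2984, 0.1275]
orientation: [-179.9, -0.2, 8.9]
force: [2.6, -0.3, 4.5]
opening: 0.0658
gripper_force: 0.0
```

Request:
{"name": "apply_moves", "arguments": {"targets": [{"travel": [0, 0, 2], "roll": 0, "jaw": 66}, {"travel": [0, 0, 2], "roll": 0, "jaw": 66}, {"travel": [0, 0, 0], "roll": 0, "jaw": 66}]}}

```text
clock: 10.3
tool_pos: [0.5487, 0.2994, 0.1254]
orientation: [-179.8, -0.4, 8.9]
force: [4.6, 0.2, 10.8]
opening: 0.0659
gripper_force: 0.0
```

Request:
{"name": "apply_moves", "arguments": {"targets": [{"travel": [0, 0, -4], "roll": 0, "jaw": 66}, {"travel": [0, 0, 0], "roll": 0, "jaw": 30}, {"travel": [0, 0, 0], "roll": 0, "jaw": 30}, {"travel": [0, 0, 0], "roll": 0, "jaw": 30}, {"travel": [0, 0, 0], "roll": 0, "jaw": 30}, {"travel": [0, 0, 0], "roll": 0, "jaw": 30}]}}

```text
clock: 10.9
tool_pos: [0.5467, 0.2983, 0.1275]
orientation: [-179.9, -0.1, 8.9]
force: [2.8, -0.5, 6.8]
opening: 0.0514
gripper_force: 30.0
```

Request:
{"name": "apply_moves", "arguments": {"targets": [{"travel": [0, 0, -5], "roll": 0, "jaw": 30}, {"travel": [0, 0, -10], "roll": 0, "jaw": 30}, {"travel": [0, 0, -15], "roll": 0, "jaw": 30}, {"travel": [0, 0, 0], "roll": 0, "jaw": 30}]}}

```text
clock: 11.3
tool_pos: [0.5461, 0.2981, 0.1581]
orientation: [-180.0, -0.1, 8.9]
force: [1.4, -0.1, -3.1]
opening: 0.0512
gripper_force: 30.0
```

Request:
{"name": "apply_moves", "arguments": {"targets": [{"travel": [0, 0, -20], "roll": 0, "jaw": 30}, {"travel": [0, 0, -30], "roll": 0, "jaw": 30}, {"travel": [0, 0, -30], "roll": 0, "jaw": 30}, {"travel": [0, 0, -30], "roll": 0, "jaw": 30}, {"travel": [0, 0, -30], "roll": 0, "jaw": 30}, {"travel": [0, 0, -10], "roll": 2, "jaw": 30}, {"travel": [0, 0, 0], "roll": 2, "jaw": 30}, {"travel": [0, 10, 0], "roll": 0, "jaw": 30}, {"travel": [-2, 20, 0], "roll": 0, "jaw": 30}, {"travel": [-4, 30, 0], "roll": 0, "jaw": 30}]}}

```text
clock: 12.3
tool_pos: [0.5444, 0.2364, 0.3051]
orientation: [179.9, 0.1, 5.0]
force: [0.7, -0.1, -3.5]
opening: 0.0518
gripper_force: 30.0
```

Request:
{"name": "apply_moves", "arguments": {"targets": [{"travel": [-6, 40, 0], "roll": 0, "jaw": 30}, {"travel": [-6, 40, 0], "roll": 0, "jaw": 30}, {"travel": [-6, 40, 0], "roll": 0, "jaw": 30}, {"travel": [-6, 40, 0], "roll": 0, "jaw": 30}, {"travel": [-6, 40, 0], "roll": 0, "jaw": 30}, {"travel": [-6, 40, 0], "roll": 0, "jaw": 30}, {"travel": [-6, 40, 0], "roll": 0, "jaw": 30}, {"travel": [-6, 40, 0], "roll": 0, "jaw": 30}, {"travel": [-6, 40, 0], "roll": 0, "jaw": 30}, {"travel": [-6, 40, 0], "roll": 0, "jaw": 30}]}}

```text
clock: 13.3
tool_pos: [0.5175, -0.1686, 0.306]
orientation: [-180.0, 0.1, 4.9]
force: [0.8, 0.1, -2.9]
opening: 0.0512
gripper_force: 30.0
```

Request:
{"name": "apply_moves", "arguments": {"targets": [{"travel": [-6, 40, 0], "roll": 0, "jaw": 30}, {"travel": [-6, 40, 0], "roll": 0, "jaw": 30}, {"travel": [-6, 40, 0], "roll": 0, "jaw": 30}, {"travel": [-3, 28, 0], "roll": 0, "jaw": 30}, {"travel": [0, 10, 0], "roll": 0, "jaw": 30}, {"travel": [0, 2, 0], "roll": 0, "jaw": 30}, {"travel": [0, 0, 0], "roll": 0, "jaw": 30}]}}

```text
clock: 14.0
tool_pos: [0.5112, -0.3274, 0.306]
orientation: [-180.0, 0.1, 4.9]
force: [-1.0, 0.6, -2.9]
opening: 0.0514
gripper_force: 30.0
```

Run:
```python
from h import *
o=ctrl.get_obs();print(o["clock"],o["tool_pos"],o["orientation"])
cv2.imwrite("pics/s2.png",ctrl.snapshot("scene")[:,:,::-1])
```

```text
14.0 [ 0.5112 -0.3274  0.306 ] [-179.9619    0.0523    4.8686]
```

View pics/s2.png

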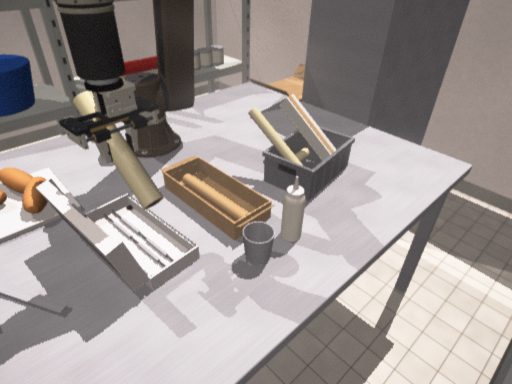

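The roll is held and still tilted, its lower end forward over the trough. The core lies in the tray, and the other packs, bottle and pot are undisturbed.

Request:
{"name": "apply_moves", "arguments": {"targets": [{"travel": [0, 1, 20], "roll": 0, "jaw": 30}, {"travel": [0, 0, 35], "roll": 0, "jaw": 30}, {"travel": [0, 0, 35], "roll": 0, "jaw": 30}, {"travel": [0, 0, 30], "roll": 0, "jaw": 30}, {"travel": [0, 0, 15], "roll": 0, "jaw": 30}, {"travel": [0, 0, 8], "roll": 0, "jaw": 30}, {"travel": [0, 0, 5], "roll": 0, "jaw": 30}, {"travel": [0, 0, 5], "roll": 0, "jaw": 30}, {"travel": [0, 0, 5], "roll": 0, "jaw": 30}]}}

```text
clock: 14.95
tool_pos: [0.5127, -0.3284, 0.1493]
orientation: [180.0, -0.1, 4.9]
force: [-0.0, -0.4, -3.1]
opening: 0.0516
gripper_force: 30.0
```

Request:
{"name": "apply_moves", "arguments": {"targets": [{"travel": [0, 0, 5], "roll": 0, "jaw": 30}, {"travel": [0, 0, 5], "roll": 0, "jaw": 30}, {"travel": [0, 0, 5], "roll": 0, "jaw": 30}]}}

```text
clock: 15.25
tool_pos: [0.512, -0.3286, 0.1337]
orientation: [180.0, -0.0, 4.9]
force: [0.6, 0.6, -2.6]
opening: 0.0516
gripper_force: 30.0
```

Request:
{"name": "apply_moves", "arguments": {"targets": [{"travel": [0, 0, 4], "roll": 0, "jaw": 30}, {"travel": [0, 0, 4], "roll": 0, "jaw": 30}, {"travel": [0, 0, 4], "roll": 0, "jaw": 30}]}}

```text
clock: 15.55
tool_pos: [0.5124, -0.3285, 0.1215]
orientation: [180.0, -0.0, 4.9]
force: [0.5, 0.4, -1.2]
opening: 0.0515
gripper_force: 30.0
```

Request:
{"name": "apply_moves", "arguments": {"targets": [{"travel": [0, 0, 4], "roll": 0, "jaw": 30}, {"travel": [0, 0, 4], "roll": 0, "jaw": 30}, {"travel": [0, 0, 4], "roll": 0, "jaw": 30}]}}

```text
clock: 15.85
tool_pos: [0.512, -0.3284, 0.1092]
orientation: [-180.0, 0.0, 4.9]
force: [-0.0, 0.6, -0.3]
opening: 0.0515
gripper_force: 30.0
```

Contact is made and the roll is pivoting gently. I'll keep lowering.

Request:
{"name": "apply_moves", "arguments": {"targets": [{"travel": [0, 0, 4], "roll": 0, "jaw": 30}, {"travel": [0, 0, 4], "roll": 0, "jaw": 30}, {"travel": [0, 0, 4], "roll": 0, "jaw": 30}, {"travel": [0, 0, 4], "roll": 0, "jaw": 30}, {"travel": [0, 0, 4], "roll": 0, "jaw": 30}]}}

```text
clock: 16.35
tool_pos: [0.512, -0.3285, 0.0892]
orientation: [-180.0, 0.0, 4.9]
force: [-0.2, 0.7, -1.3]
opening: 0.0517
gripper_force: 30.0
```

Request:
{"name": "apply_moves", "arguments": {"targets": [{"travel": [0, 0, 4], "roll": 0, "jaw": 30}, {"travel": [0, 0, 4], "roll": 0, "jaw": 30}, {"travel": [0, 0, 4], "roll": 0, "jaw": 30}, {"travel": [0, 0, 3], "roll": 0, "jaw": 30}]}}

```text
clock: 16.75
tool_pos: [0.5119, -0.3284, 0.0741]
orientation: [-180.0, 0.0, 4.9]
force: [-0.9, 0.4, -1.2]
opening: 0.0516
gripper_force: 30.0
```

Request:
{"name": "apply_moves", "arguments": {"targets": [{"travel": [0, 0, 4], "roll": 0, "jaw": 30}, {"travel": [0, 0, 4], "roll": 0, "jaw": 30}, {"travel": [0, 0, 4], "roll": 0, "jaw": 30}]}}

```text
clock: 17.05
tool_pos: [0.512, -0.3284, 0.0622]
orientation: [-180.0, 0.0, 4.9]
force: [-1.3, 0.9, -1.2]
opening: 0.0513
gripper_force: 30.0
```

Request:
{"name": "apply_moves", "arguments": {"targets": [{"travel": [0, 0, 2], "roll": 0, "jaw": 30}, {"travel": [0, 0, 2], "roll": 0, "jaw": 30}]}}

```text
clock: 17.25
tool_pos: [0.5119, -0.3284, 0.0583]
orientation: [-180.0, 0.0, 4.9]
force: [-1.6, 0.1, -0.8]
opening: 0.0512
gripper_force: 30.0
```

Request:
{"name": "apply_moves", "arguments": {"targets": [{"travel": [0, 0, 2], "roll": 0, "jaw": 30}, {"travel": [0, 0, 2], "roll": 0, "jaw": 30}]}}

```text
clock: 17.45
tool_pos: [0.5121, -0.3284, 0.0557]
orientation: [180.0, 0.0, 4.9]
force: [-8.4, 9.1, 26.4]
opening: 0.0514
gripper_force: 30.0
```

Request:
{"name": "apply_moves", "arguments": {"targets": [{"travel": [0, 0, -2], "roll": 0, "jaw": 30}, {"travel": [0, 0, 0], "roll": 0, "jaw": 50}, {"travel": [0, 0, 0], "roll": 0, "jaw": 56}, {"travel": [0, 0, 0], "roll": 0, "jaw": 70}, {"travel": [0, 0, 0], "roll": 0, "jaw": 70}, {"travel": [0, 0, 0], "roll": 0, "jaw": 70}, {"travel": [0, 0, -20], "roll": 0, "jaw": 70}, {"travel": [0, 0, -45], "roll": 0, "jaw": 70}, {"travel": [0, 0, -45], "roll": 0, "jaw": 70}, {"travel": [0, 0, -45], "roll": 0, "jaw": 70}]}}

```text
clock: 18.45
tool_pos: [0.5118, -0.3284, 0.2133]
orientation: [180.0, 0.0, 4.9]
force: [1.4, 0.1, -0.5]
opening: 0.07
gripper_force: 0.0
```

Request:
{"name": "apply_moves", "arguments": {"targets": [{"travel": [0, 0, -45], "roll": 0, "jaw": 70}, {"travel": [0, 0, -45], "roll": 0, "jaw": 20}, {"travel": [0, 0, -15], "roll": 0, "jaw": 0}, {"travel": [0, 0, 0], "roll": 0, "jaw": 0}]}}

```text
clock: 18.85
tool_pos: [0.5131, -0.329, 0.3203]
orientation: [179.8, -0.3, 4.9]
force: [0.1, -0.5, -0.1]
opening: 0.0513
gripper_force: 0.0
```

Run:
```python
from h import *
o=ctrl.get_obs();print(o["clock"],o["tool_pos"],o["orientation"])
K,E=cam("wrist");im=ctrl.snapshot("wrist")
cv2.imwrite("pics/w4.png",im[:,:,::-1]);np.save("w4.npy",E)
```

```text
18.85 [ 0.5131 -0.329   0.3203] [179.8397  -0.327    4.8965]
```

View pics/w4.png

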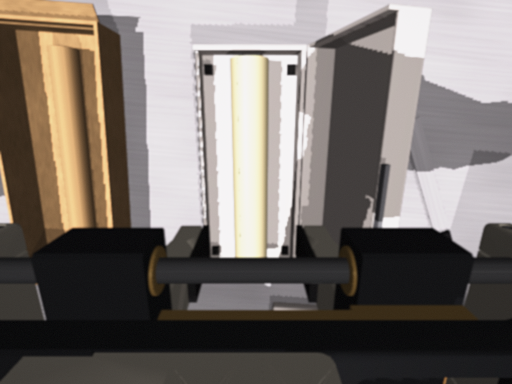

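The roll lies level in the trough (columns 232–267, from row 57 to about row 258), parallel to its walls.

Run:
```python
from h import *
K,_=cam("wrist");E=np.load("w4.npy");im=cv2.cvtColor(cv2.imread("pics/w4.png"),cv2.COLOR_BGR2RGB)
c=blob(im,(15,20,60),(40,255,255),(222,50,275,258))
m=np.zeros(im.shape[:2],np.uint8);cv2.drawContours(m,[c],-1,255,-1);print(cv2.boundingRect(c))
D=np.array([.503,-.3295]);a=np.radians(4.9);u=np.array([np.cos(a),np.sin(a)]);v=np.array([-u[1],u[0]])
for r in(70,120,170,220):
    x=np.where(m[r])[0];p=cast(K,E,[((x.min()+x.max())/2,r)],.045)[0,:2];print(r,x.min(),x.max(),(p-D)@u,(p-D)@v)
for p,z in((( 249,57),.05),((250,258),.05),((249,50),.045),((250,262),.045)):
    q=cast(K,E,[p],z)[0,:2];print(p,(q-D)@u,(q-D)@v)
q=cast(K,E,[(196,46),(305,46)],.045);print(q)
print("black corners",[((q[:2]-D)@u*1e3,(q[:2]-D)@v*1e3) for q in cast(K,E,[(208,70),(291,70),(216,249),(286,249)],.006)])
print("lid top",cast(K,E,[(428,10),(392,14)],.19))
```

```text
(253, 54, 16, 204)
70 255 268 0.13842458814766292 -0.015622184989427695
120 255 267 0.07341135660904623 -0.015506247482960743
170 255 267 0.0019505483010475915 -0.016115773438794914
220 255 266 -0.07696639808680752 -0.016013488987657223
(249, 57) 0.153551203323859 0.001049535636528527
(250, 258) -0.13986887087247324 0.0003826567871185214
(249, 50) 0.1628092900979112 0.0010605923413439758
(250, 262) -0.14988546737553343 0.00042803768615934373
[[ 0.6639 -0.2449  0.045 ]
 [ 0.6762 -0.3874  0.045 ]]
black corners [(np.float64(143.29500983012562), np.float64(61.584158125120204)), (np.float64(143.32924366332932), np.float64(-60.22221688298069)), (np.float64(-146.710429544084), np.float64(60.08983743323979)), (np.float64(-146.8882925405467), np.float64(-62.42657523699832))]
lid top [[ 0.6812 -0.4627  0.19  ]
 [ 0.6757 -0.4337  0.19  ]]
```

Request:
{"name": "apply_moves", "arguments": {"targets": [{"travel": [-2, 42, 0], "roll": 0, "jaw": 0}, {"travel": [-2, 42, 0], "roll": 0, "jaw": 0}, {"travel": [-2, 42, 0], "roll": 0, "jaw": 0}, {"travel": [-2, 42, 0], "roll": 0, "jaw": 0}, {"travel": [-2, 42, 0], "roll": 0, "jaw": 0}, {"travel": [0, 0, 0], "roll": 0, "jaw": 0}, {"travel": [0, 0, 40], "roll": 0, "jaw": 0}, {"travel": [0, 0, 50], "roll": 0, "jaw": 0}, {"travel": [0, 0, 50], "roll": 0, "jaw": 0}, {"travel": [0, 0, 0], "roll": 0, "jaw": 0}]}}

```text
clock: 19.9
tool_pos: [0.5161, -0.5347, 0.1664]
orientation: [-179.3, 0.6, 4.8]
force: [-0.5, 0.0, -0.7]
opening: 0.0003
gripper_force: 0.0
```

Request:
{"name": "apply_moves", "arguments": {"targets": [{"travel": [0, -5, 0], "roll": 0, "jaw": 0}, {"travel": [0, -15, 0], "roll": 0, "jaw": 0}, {"travel": [0, -15, 0], "roll": 0, "jaw": 0}, {"travel": [0, -15, 0], "roll": 0, "jaw": 0}]}}

```text
clock: 20.3
tool_pos: [0.5172, -0.4893, 0.1805]
orientation: [179.7, -0.2, 4.9]
force: [-0.2, -4.7, 5.1]
opening: 0.0006
gripper_force: 2.8
```

Request:
{"name": "apply_moves", "arguments": {"targets": [{"travel": [0, -15, 0], "roll": 0, "jaw": 0}, {"travel": [0, -15, 0], "roll": 0, "jaw": 0}, {"travel": [0, -15, 0], "roll": 0, "jaw": 0}, {"travel": [0, -15, 0], "roll": 0, "jaw": 0}]}}

```text
clock: 20.7
tool_pos: [0.5107, -0.4277, 0.177]
orientation: [180.0, -0.0, 4.9]
force: [0.7, -2.3, 3.1]
opening: 0.0003
gripper_force: 1.7
```

Request:
{"name": "apply_moves", "arguments": {"targets": [{"travel": [0, -12, 0], "roll": 0, "jaw": 0}, {"travel": [0, -12, 0], "roll": 0, "jaw": 0}, {"travel": [0, -12, 0], "roll": 0, "jaw": 0}, {"travel": [0, -13, 2], "roll": 0, "jaw": 0}, {"travel": [0, -13, 3], "roll": 0, "jaw": 0}, {"travel": [0, -13, 4], "roll": 0, "jaw": 0}]}}

```text
clock: 21.3
tool_pos: [0.504, -0.353, 0.167]
orientation: [-180.0, 0.0, 4.9]
force: [0.6, 0.2, -0.1]
opening: 0.0006
gripper_force: 0.5
```

Request:
{"name": "apply_moves", "arguments": {"targets": [{"travel": [0, -12, 6], "roll": 0, "jaw": 0}, {"travel": [0, -12, 7], "roll": 0, "jaw": 0}, {"travel": [0, -12, 9], "roll": 0, "jaw": 0}, {"travel": [0, -8, 10], "roll": 0, "jaw": 0}, {"travel": [0, -8, 10], "roll": 0, "jaw": 0}, {"travel": [0, -6, 9], "roll": 0, "jaw": 0}]}}

```text
clock: 21.9
tool_pos: [0.499, -0.2956, 0.1154]
orientation: [-180.0, 0.0, 4.9]
force: [0.1, -0.2, 0.8]
opening: 0.0004
gripper_force: 0.2
```

Request:
{"name": "apply_moves", "arguments": {"targets": [{"travel": [0, -3, 2], "roll": 0, "jaw": 0}, {"travel": [0, 0, 2], "roll": 0, "jaw": 0}, {"travel": [0, 0, 1], "roll": 0, "jaw": 0}]}}

```text
clock: 22.2
tool_pos: [0.4991, -0.2935, 0.1115]
orientation: [-180.0, 0.0, 4.9]
force: [0.1, 0.4, 0.1]
opening: 0.001
gripper_force: 0.3
```

Request:
{"name": "apply_moves", "arguments": {"targets": [{"travel": [0, 0, 2], "roll": 0, "jaw": 0}, {"travel": [0, 0, 0], "roll": 0, "jaw": 0}]}}

```text
clock: 22.4
tool_pos: [0.4993, -0.2936, 0.1112]
orientation: [180.0, -0.1, 4.9]
force: [-3.0, 4.7, 13.7]
opening: 0.0003
gripper_force: 6.4
```

Request:
{"name": "apply_moves", "arguments": {"targets": [{"travel": [0, 0, 1], "roll": 0, "jaw": 0}, {"travel": [0, 0, 0], "roll": 0, "jaw": 0}]}}

```text
clock: 22.6
tool_pos: [0.4994, -0.2936, 0.1111]
orientation: [180.0, -0.1, 4.9]
force: [-6.2, 6.6, 20.0]
opening: 0.0007
gripper_force: 10.1
```

Request:
{"name": "apply_moves", "arguments": {"targets": [{"travel": [0, 0, -20], "roll": 0, "jaw": 0}, {"travel": [0, 0, -45], "roll": 0, "jaw": 0}, {"travel": [0, 0, -45], "roll": 0, "jaw": 0}, {"travel": [0, 0, -45], "roll": 0, "jaw": 0}, {"travel": [0, 0, -45], "roll": 0, "jaw": 0}, {"travel": [0, 0, 0], "roll": 0, "jaw": 0}, {"travel": [0, 0, 0], "roll": 0, "jaw": 0}]}}

```text
clock: 23.3
tool_pos: [0.4994, -0.2937, 0.31]
orientation: [180.0, -0.2, 4.9]
force: [-0.7, -1.0, -0.7]
opening: 0.0002
gripper_force: 0.0
```

Run:
```python
from h import *
o=ctrl.get_obs();print(o["clock"],o["tool_pos"],o["force"])
cv2.imwrite("pics/s3.png",ctrl.snapshot("scene")[:,:,::-1])
```

```text
23.3 [ 0.4994 -0.2937  0.31  ] [-0.6787 -0.9805 -0.7333]
```

View pics/s3.png

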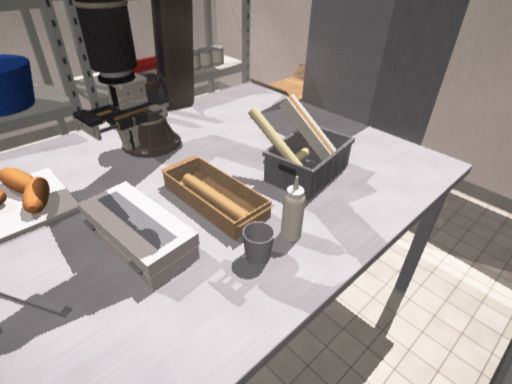

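The lid is shut flat (80–197, 185–278), the core is in the tray, the bottle and pot stand where they were, and the robot is clear. I'm handing in.

```bash
python3 -c "
from plant import ctrl
print(ctrl.close_job())"
```

```text
the job is handed in; nothing more can be done
None
```

I handed the job in at about 23 s: the core is in the tray, the film roll was set down on the rollers and the lid is pressed shut, with nothing else seen to have moved; no verdict came back.

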